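# Close the leaves of a contact printing frame with a sprung burnisher

## Task

Lock the glass into the contact printing frame: take the red-handled burnisher out of its fork rest, set its nib on the seam beside the red dot and draw it slowly along the seam in one unbroken stroke, round the corner to the far end, so that it folds all five brass leaves flat. Use only the burnisher on the frame, do not press on the glass, and leave the other things on the bench alone. Then hang the burnisher back in its rest, upright and sitting on its collar.

Things in the scene. Friction and masses are not known exactly. Their poses are not given: they have to be found in the camera images.
- print_frame: grey contact printing frame fixed on the bench, 184 (x) x 194 (y) x 32 mm high; origin at the centre of its underside, z up. A seam slot 18 mm wide, open above, walls' tops at z=32 mm, runs straight along its -x side, turns a square corner and runs along its +y side. Centre line (mm): start (-65,-69), corner (-65,70), end (37,70); the slot ends about 10 mm beyond each
- seam_start (a point): start of the seam, on the top (26 mm above the bench) of the first fixed steel pad in the slot, beside the red dot on the rim; axes of the frame
- seam_corner (a point): corner of the seam, on the top (26 mm) of the corner pad. Between the pads lie five brass leaves, 38 mm long, 13 wide, 2.6 thick, free ends standing 7 to 10 mm proud; a tip run on the level from start to end meets each leaf at its hinge and folds it down as it passes. Run the other way it catches under the free ends
- seam_end (a point): end of the seam, on the top (26 mm) of the last steel pad. A folded leaf stops flat, its top level with the pads, and stays there; this takes 0.5 N at its free end, more near its hinge
- leaf_1 (a joint): angle of brass leaf 1, counted from the start: 0 = flat, 0.20 to 0.27 rad at the start (limit 0.30); hinge at (-65,-60) mm in the frame's axes, the leaf reaches +y from it; friction hinge, no spring
- leaf_2 (a joint): angle of brass leaf 2, counted from the start: 0 = flat, 0.20 to 0.27 rad at the start (limit 0.30); hinge at (-65,-20) mm in the frame's axes, the leaf reaches +y from it; friction hinge, no spring
- leaf_3 (a joint): angle of brass leaf 3, counted from the start: 0 = flat, 0.20 to 0.27 rad at the start (limit 0.30); hinge at (-65,20) mm in the frame's axes, the leaf reaches +y from it; friction hinge, no spring
- leaf_4 (a joint): angle of brass leaf 4, counted from the start: 0 = flat, 0.20 to 0.27 rad at the start (limit 0.30); hinge at (-54,70) mm in the frame's axes, the leaf reaches +x from it; friction hinge, no spring
- leaf_5 (a joint): angle of brass leaf 5, counted from the start: 0 = flat, 0.20 to 0.27 rad at the start (limit 0.30); hinge at (-14,70) mm in the frame's axes, the leaf reaches +x from it; friction hinge, no spring
- pane: glass pane over a white board inside the frame, 123x133 mm, its top 29 mm above the bench; fixed; origin the same as the frame's. Not to be pressed
- burnisher: sprung burnisher, 131 mm long, 0.11 to 0.22 kg: red square handle 20x20 mm, 6 to 66 mm above the origin, sides along the tool's x and y; under it a steel collar 40 mm in diameter, 6 mm thick; below that a 10 mm shank ending 42 mm under the collar and a round-ended brass nib 8 mm thick. Origin: centre of the collar's underside; z up along the handle. It hangs in the rest by the collar
- nib_tip (a point): lowest point of the nib, 65 mm below the burnisher's origin when free; the nib slides up into the shank by up to 8 mm against a spring (1.5 N at first, 3.5 N at the end of its travel); pressing it in by 3 to 5 mm is right for the work; while it presses on a leaf keep the tool below 0.1 m/s
- tool_rest: fork rest fixed on the bench: base 100x90x8 mm, a post at the back and at the top a fork plate 8 mm thick, 75x62 mm, top 80 mm above the bench, with a slot 22 mm wide, open to the front (-x) and upward and ending 14 mm behind the seat. Nothing stands above the plate; origin under the seat, on the bench
- rest_seat (a point): centre of the seat on top of the fork plate, where the burnisher's origin belongs; axes of the rest
- notebook: burgundy exposure notebook, 152x110x13 mm; bystander, origin at the centre of its underside
- tape_roll: roll of masking tape lying flat, 92 mm wide, 24 mm high; bystander, origin at the centre of its underside
- dev_tank: black film developing tank with red cap, 70 mm wide, 116 mm high; bystander, origin at the centre of its underside
- reel: film reel, 66 mm wide, 40 mm high; bystander, origin at the centre of its underside
- blower: black rubber-bulb dust blower, 50x98x50 mm; bystander, origin at the centre of its underside
There are look-alikes about, which are no part of the job. Of the things like the burnisher, leave any that is green; of the rest the smaller one is meant.

How it is judged:
By the outcome, as a careful person would: the job done as asked, in the order asked, and still so for the second after the job is handed in, with the robot touching nothing.
It also fails if it takes over 67 s, if anything falls off the work surface, if the arm or the gripper's body presses on something with over 40 N, if the wrist force passes 120 N, or if a joint passes its speed limit or range.

## Robot

A 6-joint arm with a two-finger parallel gripper is mounted at the origin on a cart in front of the work surface, level with it; the furniture and walls round the work are solid. World frame = base frame: x ahead of the robot, y to its left, z up, the work surface at z = 0. Lengths are in m, angles in rad, forces in N, time in s.
With the tool pointing down it reaches from about 0.35 to 0.775 m from the base axis. Payload 5.5 kg.
Tool frame: the origin (TCP) lies at the very end of the fingers, on their centre line; the grasp point (between the pads) lies 19 mm behind it; z points along the fingers, x is the direction in which the jaws open and shut, and the axes are right-handed (so a half turn about z gives the same grasp; the last joint's range is limited). The gripper opens to 85 mm and grips with 20 to 120 N. Pads are 22 mm wide; open, the fingers measure 114 mm over their backs; the gripper's body (76 mm by 85 mm) begins 54 mm behind the grasp point. The pads swing forward as they close: fully open they stand 13 mm farther back than shut.
Start: joints at [-1.339, 0.313, 0.046, 1.304, 0, 1.431], TCP at [0.209, -0.536, 0.231] pointing down, gripper open.
Joint ranges: [-2.76, 2.76], [-0.86, 1.69], [-1.03, 1.26], [-2.2, 2.34], [-1.47, 1.5], [-3.14, 3.14]. Speed limits (rad/s): [2.57, 2.57, 3.14, 3.14, 3.14, 3.14].

## Interface

Orientations are given as a unit quaternion [w, x, y, z].
In Python, from workcell import monitor, eyes, ticket gives the robot as it stands.
- The arm moves only by the tool send_rows, never from a script. Its argument "targets" is a list of rows, each a list of 5 numbers: the shift along the world's x, y, z in m, then the turn about the world's z in degrees, then the closure in counts, from 0 (fully open) to 255 (shut). A call has 1 to 12 rows; each row shifts and turns the commanded pose from where the row before left it; what a row does not reach is not made up. A row lasts 1/10 s, in which the tool goes at most 50 mm and 8.59 degrees, less where a joint would pass 70% of its speed; a pose out of reach is approached as far as the arm can. A call is refused whole if a number of a shift passes 0.05 or a number of a turn 8.59, either way. A call with a gripper value outside its range is refused whole. The fingers move at their own pace and stop on an object; "newtons" is the grip in N (left out, the last holds). Time passes only in rows, so rows that do not move let the fingers close. It gives the time, the measured TCP pose, the force and the opening at its end, in the units of the state.
- monitor.get_state(): the state, without advancing time (a new reading comes with each control period).
- eyes.read_camera(name): name is "scene" or "top" or "wrist"; returns a dict with "img" (420x560x3 uint8, red, green, blue), "z_map" (420x560 float32, m along the optical axis (not along the pixel's ray), 0 where there is no reading), "camera_matrix" (3x3 intrinsics, pixels), "pose" (4x4, takes a point from camera to world coordinates); the wrist camera has in their place "T_tool_cam" (4x4, takes a point from camera to tool coordinates, whose origin is the TCP and whose axes are the tool frame's). Camera axes: x right, y down, z forward; pixel columns grow to the right and rows downward; lengths in m; the calibration is good to about 2 mm. A picture is of the moment at which its call begins: read the wrist's pose just before it.
- ticket.hand_in(): hands the job in, once; it reports no verdict.
Trained networks look in the newest picture that a camera, given by its name, has taken for a name from the list of things; names that differ only in an ending like _2 or _b are one class to them, and where a whole thing is asked for, a point or a joint stands for the part that bears it (a point fixed in the world has none). Each returns a list of dicts, best first, with "conf" (0 to 1); they miss things now and then, are a little off and sometimes report something else, mostly with a low value. They report only what shows in the picture. A call takes as long as a camera call. They do not tell look-alikes from the thing itself.
- eyes.spot_in(name, camera): "xyz" ([x, y, z] in m, in world coordinates, good to about 4 mm: the middle of the surface that is visible of it).
- eyes.tip_of(name, camera): "xyz" ([x, y, z] in m, in world coordinates, good to about 4 mm: a listed point, or the origin of a listed thing).
The state is a dict: "clock": time; "joint_pos": joint angles; "qvel": joint speeds; "tau": joint torques, N m; "tcp_pos": TCP position; "orientation": TCP orientation; "wrist_force": force on the tool from outside, world axes, zero at the start; "ft_torque": the same for the moment, N m; "finger_gap": finger opening in m.
Only numpy, scipy, OpenCV 4.12 (cv2) and the standard library are available. Lean on these libraries where they do the work, as an engineer would, in place of code of your own. Each camera call takes 0.05 s, during which the arm holds its last target.

## Working session

There is one attempt and no reset: what is moved stays moved. The work goes in short steps, Python scripts to look and compute and a tool call to move; the robot and the scene stay as the last step left them, time stands still between calls to the robot, and variables do not carry over. Pictures are saved under pics/ and viewed, and the job is handed in when it is done.

Besides the shell and the picture viewer there is one more tool, called after "Request:" by a JSON object that holds its "api" and its "payload". send_rows: Moves the arm, as the interface text tells. Its arguments: {"type":"object","properties":{"targets":{"type":"array"},"newtons":{"type":"number"}},"required":["targets"]}

```bash
mkdir -p pics; ls; python3 - <<'E'
from workcell import monitor, eyes
import cv2,pickle
s=monitor.get_state();print(s)
for c in ["scene","top","wrist"]:
    d=eyes.read_camera(c); cv2.imwrite(f"pics/{c}0.png",d["img"][:,:,::-1]); pickle.dump(d,open(f"{c}0.pkl","wb"))
    print(c,d["camera_matrix"].tolist(),d.get("pose"))
for n in ["burnisher","nib_tip","tool_rest","rest_seat","print_frame","seam_start","seam_corner","seam_end"]:
    for c in ["scene","top"]:
        print(n,c,[("%.2f"%r["conf"],[round(float(v),3) for v in r["xyz"]]) for r in eyes.tip_of(n,c)])
print(monitor.get_state()["clock"])
E
```

```text
pics
{'clock': 0.0, 'joint_pos': array([-1.33862803e+00,  3.13994377e-01,  4.49837249e-02,  1.30363154e+00,
       -1.21295965e-05,  1.43120937e+00]), 'qvel': array([ 0.00136785,  0.00074853,  0.00195326,  0.00116466, -0.00085001,
       -0.00028395]), 'tau': array([ 4.70056693e-04, -4.80625105e+01,  2.98533994e+01,  1.92688726e-02,
       -1.97024669e-04, -7.31907932e-06]), 'tcp_pos': array([ 0.20874261, -0.53521062,  0.23041427]), 'orientation': array([-6.17232606e-04,  8.25605897e-01, -5.64246446e-01, -6.86198556e-04]), 'wrist_force': array([-0.21355928,  0.25839702, -0.67267626]), 'ft_torque': array([-0.0319829 ,  0.04496948,  0.02694489]), 'finger_gap': 0.08563844248254028}
scene [[430.0575447456514, 0.0, 276.5928369430786], [0.0, 430.0575447456514, 205.36887993078741], [0.0, 0.0, 1.0]] [[-0.80417454 -0.39648529  0.44283487 -0.06267986]
 [-0.59410128  0.51280715 -0.61973582  0.92408772]
 [ 0.01862725 -0.76146453 -0.64793888  1.03084193]
 [ 0.          0.          0.          1.        ]]
top [[457.72939913470117, 0.0, 284.1041207420933], [0.0, 457.72939913470117, 207.61007270528
[... 643 characters left out ...]
])]
nib_tip scene []
nib_tip top [('0.58', [0.512, 0.039, 0.033])]
tool_rest scene [('0.66', [0.532, -0.278, -0.003])]
tool_rest top [('0.83', [0.522, -0.283, -0.002])]
rest_seat scene [('0.73', [0.529, -0.282, 0.085])]
rest_seat top [('0.57', [0.584, 0.097, 0.001]), ('0.37', [0.742, -0.24, 0.002])]
print_frame scene [('0.97', [0.581, 0.1, 0.0])]
print_frame top [('0.73', [0.581, 0.099, 0.004])]
seam_start scene [('0.72', [0.515, 0.031, 0.025])]
seam_start top [('0.97', [0.515, 0.033, 0.031])]
seam_corner scene [('0.91', [0.52, 0.176, 0.025])]
seam_corner top [('0.59', [0.517, 0.175, 0.026])]
seam_end scene [('0.79', [0.621, 0.173, 0.027])]
seam_end top [('0.69', [0.628, 0.168, 0.027])]
0.95
```

View pics/scene0.png

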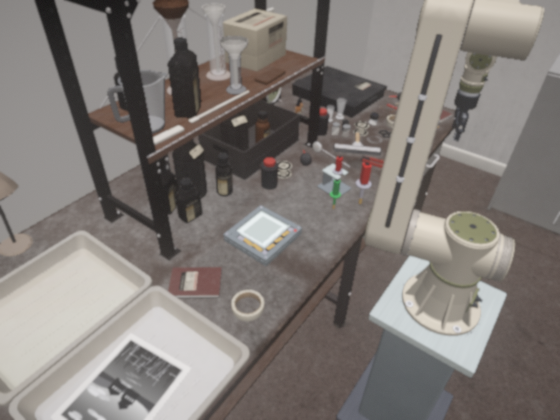

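View pics/top0.png

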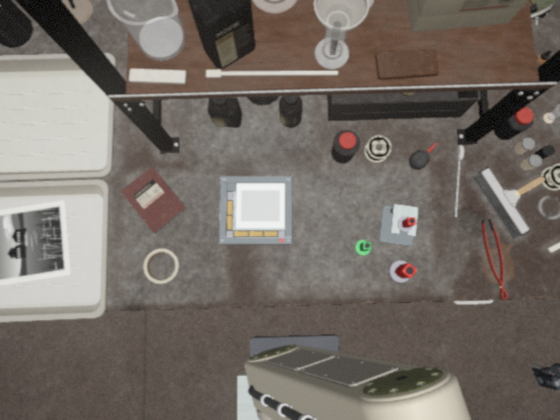

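View pics/wrist0.png

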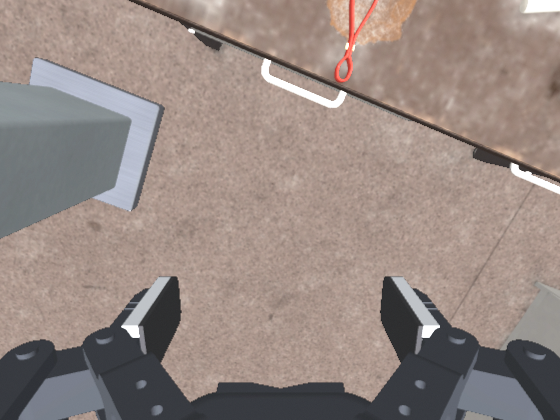

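```bash
cat > h.py <<'E'
import pickle,numpy as np,cv2
def load(c): return pickle.load(open(c+"0.pkl","rb"))
def cloud(d):
    K=d["camera_matrix"];z=d["z_map"];v,u=np.mgrid[0:z.shape[0],0:z.shape[1]]
    P=np.stack([(u-K[0,2])/K[0,0]*z,(v-K[1,2])/K[1,1]*z,z],-1)
    T=d["pose"];return P@T[:3,:3].T+T[:3,3]
def proj(d,p):
    T=np.linalg.inv(d["pose"]);q=T[:3,:3]@np.array(p)+T[:3,3];q=d["camera_matrix"]@q;return q[:2]/q[2]
E
python3 - <<'E'
from h import *
t=load("top");s=load("scene")
a=cv2.resize(t["img"][170:300,330:460],None,fx=3,fy=3,interpolation=cv2.INTER_CUBIC)
b=cv2.resize(s["img"][130:230,300:400],(390,390),interpolation=cv2.INTER_CUBIC)
cv2.imwrite("pics/c1.png",np.hstack([a,b])[:,:,::-1])
a=cv2.resize(t["img"][165:255,210:300],(400,400),interpolation=cv2.INTER_CUBIC)
b=cv2.resize(s["img"][195:275,220:310],(400,400),interpolation=cv2.INTER_CUBIC)
cv2.imwrite("pics/c2.png",np.hstack([a,b])[:,:,::-1])
P=cloud(t);C=t["img"].astype(int)
R,G,B=C[...,0],C[...,1],C[...,2]
for nm,m in [("red",(R>110)&(G<60)&(B<70)),("green",(G>100)&(R<80)&(B<110))]:
    n,l,st,ce=cv2.connectedComponentsWithStats(m.astype(np.uint8))
    for i in range(1,n):
        if st[i,4]>15:
            q=P[l==i];print(nm,ce[i].round(),st[i],np.median(q,0).round(4),"zmax",q[:,2].max().round(3), q[q[:,2]>q[:,2].max()-.01].mean(0).round(4))
# frame plateau z 28..36, plate 80
from workcell import eyes
def rect(lo,hi,box):
    m=(P[...,2]>lo)&(P[...,2]<hi)&(P[...,0]>box[0])&(P[...,0]<box[1])&(P[...,1]>box[2])&(P[...,1]<box[3])
    q=P[m][:,:2].astype(np.float32);(c,sz,an)=cv2.minAreaRect(q*1000);print(lo,len(q),np.round(c,1),np.round(sz,1),an, np.median(P[m][:,2]))
rect(.02,.05,(.45,.7,-.02,.22))
rect(.072,.088,(.46,.6,-.36,-.2))
E
```

```text
red [520. 119.] [516 111  12  13  20] [ 0.7779 -0.5868  0.1113] zmax 1.246 [0.3868 0.0247 1.2459]
red [403. 271.] [401 265   7  12  25] [ 0.4015 -0.25    0.1669] zmax 0.177 [ 0.4031 -0.2489  0.1723]
red [498. 279.] [494 273   8  12  19] [ 0.3749 -0.5415  0.0095] zmax 0.013 [ 0.3771 -0.5409  0.0092]
red [503. 294.] [501 289   6  10  24] [ 0.3367 -0.5473  0.0081] zmax 0.015 [ 0.3382 -0.5484  0.0102]
green [362. 247.] [360 243   7   8  21] [ 0.4658 -0.1657  0.0997] zmax 0.13 [ 0.4601 -0.1689  0.1271]
0.02 4775 [582.7 101.7] [192.3 184.8] 88.1825180053711 0.029517075464344122
0.072 546 [ 535.9 -284.8] [62.3 75.7] 81.05256652832031 0.0794915074898902
```

View pics/c1.png

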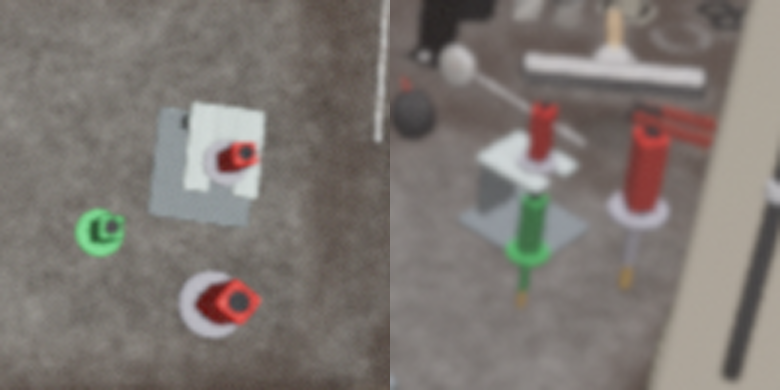

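View pics/c2.png

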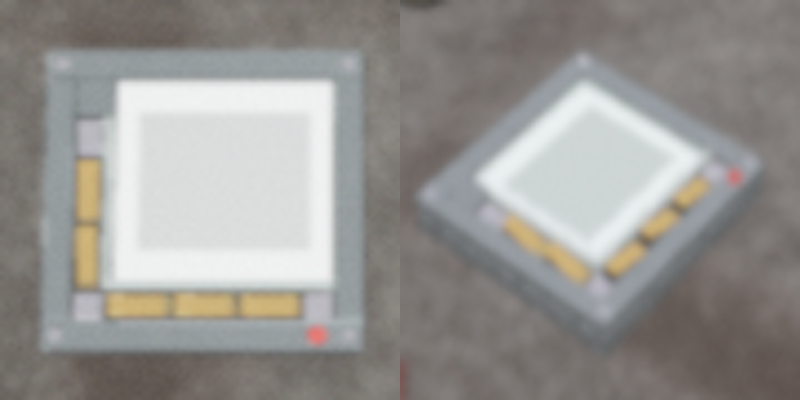

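```bash
python3 - <<'E'
from h import *
t=load("top");P=cloud(t)
for px in [(300,90),(200,90),(450,90),(170,145),(465,135),(346,140),(377,150),(420,160),(510,210),(458,180),(150,100)]:
    print(px,P[px[1],px[0]].round(3))
print(load("wrist")["T_tool_cam"].round(3).tolist())
# frame edges, lines
m=((P[...,2]>.02)&(P[...,2]<.05)&(abs(P[...,0]-.58)<.13)&(abs(P[...,1]-.1)<.13)).astype(np.uint8)
q=P[m>0][:,:2]; 
from scipy.optimize import minimize
best=None
for a in np.radians(np.arange(-6,6.1,.25)):
    r=q@np.array([[np.cos(a),-np.sin(a)],[np.sin(a),np.cos(a)]])
    lo=np.percentile(r,.5,axis=0);hi=np.percentile(r,99.5,axis=0);A=np.prod(hi-lo)
    if best is None or A<best[0]: best=(A,np.degrees(a),hi-lo,(hi+lo)/2@np.array([[np.cos(a),np.sin(a)],[-np.sin(a),np.cos(a)]]))
print(best)
E
```

```text
(300, 90) [ 0.758 -0.014  0.395]
(200, 90) [0.765 0.183 0.392]
(450, 90) [ 0.756 -0.315  0.378]
(170, 145) [0.769 0.334 0.028]
(465, 135) [ 0.779 -0.49   0.007]
(346, 140) [ 0.742 -0.14   0.113]
(377, 150) [ 0.733 -0.233  0.04 ]
(420, 160) [ 0.7   -0.346  0.046]
(510, 210) [ 0.561 -0.588  0.016]
(458, 180) [ 0.649 -0.455  0.015]
(150, 100) [0.913 0.399 0.001]
[[1.0, -0.0, 0.0, 0.0], [0.0, 0.957, 0.291, -0.074], [-0.0, -0.291, 0.957, -0.143], [0.0, 0.0, 0.0, 1.0]]
(np.float64(0.03476804382851652), np.float64(-1.75), array([0.1824841 , 0.19052643]), array([0.58193164, 0.10085891]))
```

Request:
{"api": "send_rows", "payload": {"targets": [[0.03,0.03,0.02,0,0],[0.045,0.035,0.02,0,0],[0.045,0.035,0.02,0,0],[0.045,0.035,0.02,0,0],[0.04,0.035,0.01,0,0],[0.04,0.035,0,0,0],[0.04,0.03,0,0,0],[0.015,0.01,0,0,0],[0,0,0,0,0]]}}

```text
clock: 1.85
tcp_pos: [0.4823, -0.3115, 0.31]
orientation: [-0.0, 0.827, -0.562, 0.0]
wrist_force: [0.5, 0.2, 0.0]
finger_gap: 0.0858
```

```bash
cat >> h.py <<'E'
def wrist(name):
    from workcell import monitor,eyes
    s=monitor.get_state();d=eyes.read_camera("wrist")
    from scipy.spatial.transform import Rotation as R
    w=s["orientation"];T=np.eye(4);T[:3,:3]=R.from_quat([w[1],w[2],w[3],w[0]]).as_matrix();T[:3,3]=s["tcp_pos"]
    d["pose"]=T@d["T_tool_cam"];cv2.imwrite("pics/"+name+".png",d["img"][:,:,::-1]);pickle.dump(d,open(name+"0.pkl","wb"))
    print(s["clock"],s["tcp_pos"].round(4),s["wrist_force"].round(2),s["finger_gap"])
    return d
E
python3 - <<'E'
from h import *
from workcell import eyes
d=wrist("w1")
for n in ["burnisher","tool_rest","rest_seat"]:
    print(n,[("%.2f"%r["conf"],[round(float(v),3) for v in r["xyz"]]) for r in eyes.tip_of(n,"wrist")])
E
```

```text
1.85 [ 0.4823 -0.3115  0.31  ] [0.5  0.23 0.05] 0.08584364519590694
burnisher [('0.87', [0.47, -0.173, 0.071]), ('0.82', [0.408, -0.258, 0.089]), ('0.59', [0.524, -0.287, 0.081]), ('0.46', [0.517, 0.034, 0.023])]
tool_rest [('0.94', [0.526, -0.284, 0.005])]
rest_seat []
```

View pics/w1.png

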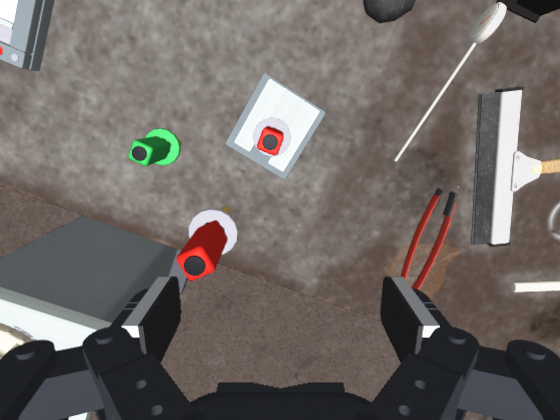

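```bash
python3 - <<'E'
from h import *
d=load("w1");P=cloud(d);C=d["img"].astype(int)
box=(abs(P[...,0]-.53)<.07)&(abs(P[...,1]+.285)<.07)
for nm,m in [("top",box&(P[...,2]>.138)),("collar",box&(P[...,2]>.083)&(P[...,2]<.092)),("plate",box&(P[...,2]>.073)&(P[...,2]<.083)),("plate+",box&(P[...,2]>.073)&(P[...,2]<.092))]:
    q=P[m];c,sz,an=cv2.minAreaRect((q[:,:2]*1000).astype(np.float32));print(nm,len(q),q[:,:].mean(0).round(4),np.round(c,1),np.round(sz,1),round(an,1),q[:,2].max().round(4))
a=cv2.resize(d["img"][60:190,210:340],(780,780)[:2],interpolation=cv2.INTER_CUBIC)[:600]
cv2.imwrite("pics/c3.png",a[:,:,::-1])
print(proj(d,[.524,-.287,.146]),proj(d,[.524,-.287,.08]))
E
```

```text
top 31592 [ 0.4906 -0.2962  0.3761] [ 486.4 -301.8] [91.6 99. ] 61.5 0.4526
collar 583 [ 0.5292 -0.285   0.0857] [ 525.5 -284.9] [38.8 38.8] 22.1 0.0913
plate 3027 [ 0.5438 -0.286   0.0798] [ 536.5 -285.8] [62. 75.] 80.4 0.0823
plate+ 3610 [ 0.5415 -0.2859  0.0807] [ 536.5 -285.8] [62. 75.] 80.4 0.0913
[271.41096359 143.41062967] [272.92560349 138.07206419]
```

View pics/c3.png

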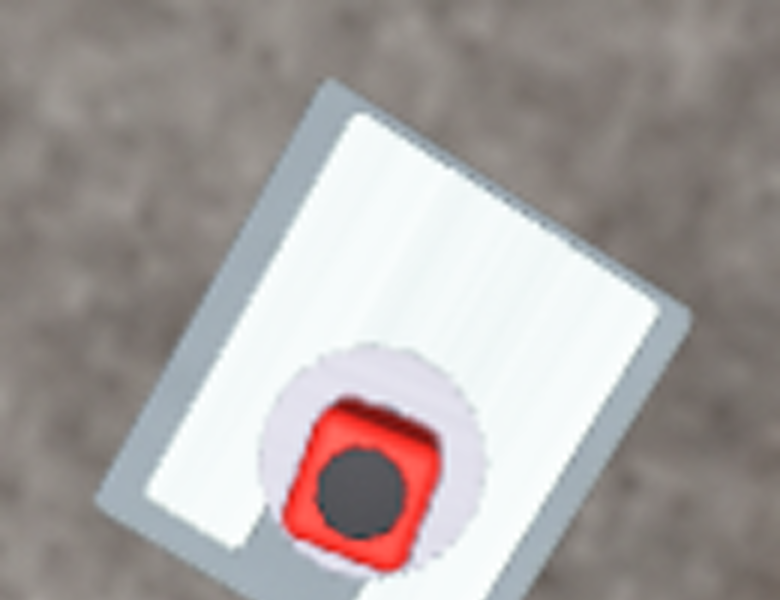

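```bash
cat >> h.py <<'E'
def pix(d,u,v,z):
    K=d["camera_matrix"];T=d["pose"];r=T[:3,:3]@np.array([(u-K[0,2])/K[0,0],(v-K[1,2])/K[1,1],1]);o=T[:3,3]
    return o+r*(z-o[2])/r[2]
E
python3 - <<'E'
from h import *
d=load("w1")
img=d["img"].astype(int);P=cloud(d)
m=((img[...,0]>190)&(img[...,1]<110)).astype(np.uint8);m[:100]=0;m[180:]=0;m[:,:240]=0;m[:,300:]=0
cnt=max(cv2.findContours(m,0,2)[0],key=cv2.contourArea)[:,0]
w=np.array([pix(d,u,v,.146)[:2] for u,v in cnt],np.float32)*1000
print(cv2.minAreaRect(w), np.median(P[m>0],0))
print("dark centre",pix(d,210+360/6,60+493/6,.146))
for n in [(.403,-.25),]: pass
E
```

```text
((524.993408203125, -284.9513244628906), (19.07982063293457, 19.232141494750977), 0.1808071732521057) [ 0.52600419 -0.28452661  0.14529162]
dark centre [ 0.52454292 -0.28546587  0.146     ]
```

Request:
{"api": "send_rows", "payload": {"targets": [[0.015,0.01,0,-7.2,0],[0.015,0.01,-0.02,-7.2,0],[0.013,0.0065,-0.03,-7.2,0],[0,0,-0.03,0,0],[0,0,-0.03,0,0],[0,0,0,0,0],[0,0,0,0,0]]}}

```text
clock: 2.75
tcp_pos: [0.5223, -0.2879, 0.2006]
orientation: [-0.0, -0.705, 0.71, 0.0]
wrist_force: [-0.7, -0.3, 0.0]
finger_gap: 0.0852
```

```bash
python3 - <<'E'
from h import *
d=wrist("w2")
from workcell import monitor
print(monitor.get_state()["orientation"])
for p in [(.525,-.285,.146)]: print(proj(d,p))
E
```

```text
2.75 [ 0.5223 -0.2879  0.2006] [-0.67 -0.27  0.02] 0.08516699084220276
[ 6.42906558e-05 -7.04713811e-01  7.09491160e-01 -8.56169970e-04]
[274.83483169 234.28684825]
```

View pics/w2.png

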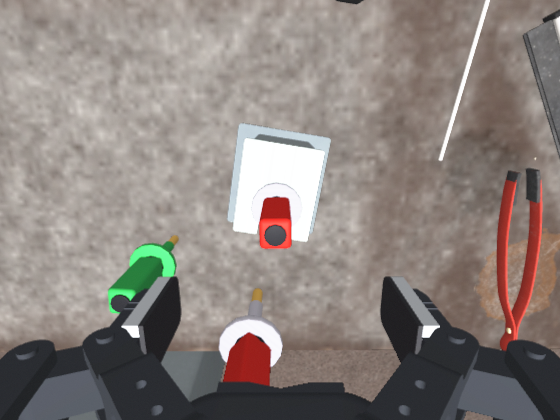

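Request:
{"api": "send_rows", "payload": {"targets": [[0.003,0.003,-0.03,0,0],[0,0,-0.03,0,0],[0,0,-0.03,0,0],[0,0,-0.01,0,0],[0,0,0,0,0],[0,0,0,0,100],[0,0,0,0,100],[0,0,0,0,100]], "newtons": 40}}

```text
clock: 3.6
tcp_pos: [0.5272, -0.2848, 0.102]
orientation: [0.0, -0.705, 0.709, -0.002]
wrist_force: [0.3, -0.1, 0.2]
finger_gap: 0.0518
```

```bash
python3 - <<'E'
from h import *
d=wrist("w3")
E
```

```text
3.6 [ 0.5272 -0.2848  0.102 ] [ 0.3  -0.12  0.22] 0.05178694714586042
```

View pics/w3.png

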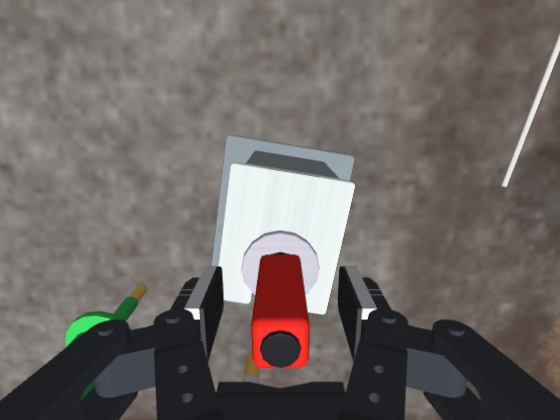

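Request:
{"api": "send_rows", "payload": {"targets": [[0,0,0,0,150],[0,0,0,0,180],[0,0,0,0,210],[0,0,0,0,230],[0,0,0,0,230],[0,0,0,0,230]], "newtons": 60}}

```text
clock: 4.25
tcp_pos: [0.5263, -0.2842, 0.1005]
orientation: [-0.0, -0.705, 0.709, -0.0]
wrist_force: [-0.6, 0.3, 2.7]
finger_gap: 0.0191
```

```bash
python3 - <<'E'
from h import *
d=wrist("w4")
E
```

```text
4.25 [ 0.5263 -0.2842  0.1005] [-0.59  0.29  2.73] 0.019096329931770566
```

View pics/w4.png

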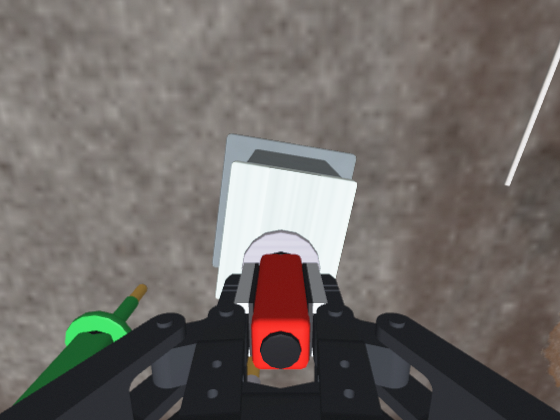

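Request:
{"api": "send_rows", "payload": {"targets": [[0,0,0.005,0,230],[0,0,0.015,0,230],[0,0,0.02,0,230],[0,0,0.02,0,230],[0,0,0.02,0,230],[0,0,0.02,0,230],[0,0,0.01,0,230],[0,0,0,0,230],[0,0,0,0,230]]}}

```text
clock: 5.2
tcp_pos: [0.5259, -0.2838, 0.2093]
orientation: [-0.0, -0.705, 0.709, 0.001]
wrist_force: [-1.7, 1.3, -2.5]
finger_gap: 0.0194
```

```bash
python3 - <<'E'
from h import *
from workcell import monitor,eyes
d=wrist("w5")
print(monitor.get_state()["orientation"],monitor.get_state()["ft_torque"])
d=eyes.read_camera("scene");cv2.imwrite("pics/s5.png",cv2.resize(d["img"][100:220,270:410],(700,600),interpolation=cv2.INTER_CUBIC)[:,:,::-1]);pickle.dump(d,open("s50.pkl","wb"))
E
```

```text
5.2 [ 0.5259 -0.2838  0.2093] [-1.71  1.29 -2.48] 0.019444594346643872
[-2.00275654e-04 -7.05267556e-01  7.08940481e-01  1.01439183e-03] [0.04350232 0.0284464  0.01230228]
```

View pics/w5.png

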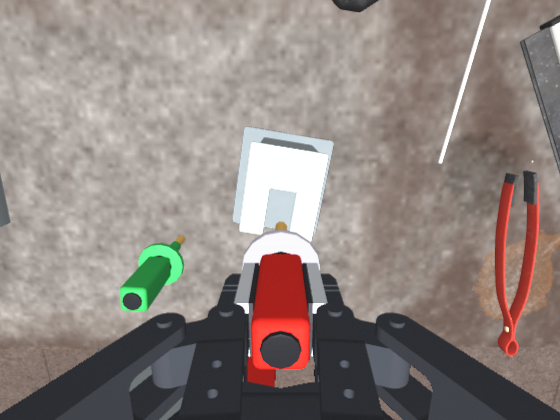

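View pics/s5.png

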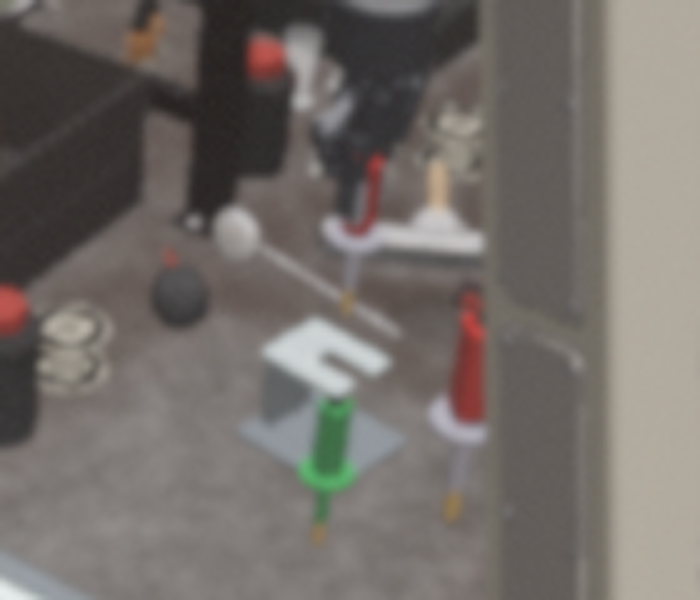

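Request:
{"api": "send_rows", "payload": {"targets": [[0,0.02,0,0,230],[0,0.04,0,0,230],[0,0.045,0,0,230],[0,0.045,0,0,230],[0,0.045,0,0,230],[-0.01,0.045,0,0,230],[-0.01,0.04,0,0,230],[-0.01,0.02,0,0,230],[0,0.01,0,0,230],[0,0,0,0,230],[0,0,0,0,230]]}}

```text
clock: 6.4
tcp_pos: [0.4965, 0.0257, 0.21]
orientation: [-0.0, -0.705, 0.709, -0.0]
wrist_force: [-0.1, -0.2, -2.4]
finger_gap: 0.0194
```

```bash
python3 - <<'E'
from h import *
from workcell import monitor,eyes
d=wrist("w6")
for n in ["print_frame","seam_start","seam_corner","seam_end","nib_tip","burnisher"]:
    print(n,[("%.2f"%r["conf"],[round(float(v),4) for v in r["xyz"]]) for r in eyes.tip_of(n,"wrist")])
print(monitor.get_state()["orientation"])
P=cloud(d)
m=((P[...,2]>.018)&(P[...,2]<.045)&(abs(P[...,0]-.58)<.13)&(abs(P[...,1]-.1)<.13)); q=P[m][:,:2]*1000
print(cv2.minAreaRect(q.astype(np.float32)))
E
```

```text
6.4 [0.4965 0.0257 0.21  ] [-0.08 -0.19 -2.39] 0.019371467654291992
print_frame [('0.83', [0.5806, 0.1007, 0.0002])]
seam_start [('0.76', [0.5157, 0.032, 0.022])]
seam_corner [('0.66', [0.5186, 0.1724, 0.026])]
seam_end [('0.96', [0.6276, 0.1667, 0.0235])]
nib_tip [('0.56', [0.4078, -0.2596, 0.0007]), ('0.51', [0.4731, -0.1775, -0.0025]), ('0.47', [0.4909, 0.0262, 0.1256])]
burnisher [('0.74', [0.4995, 0.0216, 0.1929]), ('0.74', [0.4716, -0.1719, 0.0665])]
[-1.28373217e-04 -7.04805325e-01  7.09400759e-01  1.60503154e-05]
((576.3109130859375, 100.04035949707031), (194.4161834716797, 171.2919464111328), 88.29277801513672)
```

View pics/w6.png

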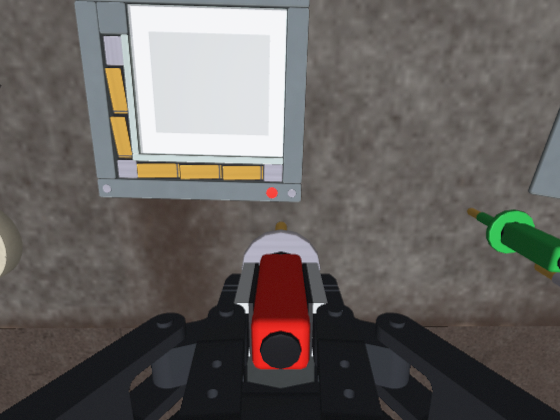

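```bash
python3 - <<'E'
from h import *
d=load("w6");I=d["img"].copy()
c,s=np.cos(np.radians(-1.8)),np.sin(np.radians(-1.8))
def F(x,y,z): return [.5815+c*x-s*y,.1007+s*x+c*y,z]
pts=[F(-.065,-.069,.026),F(-.065,.070,.026),F(.037,.070,.026),F(-.092,-.097,.032),F(-.092,.097,.032),F(.092,-.097,.032)]
S=3
J=cv2.resize(I[0:200,70:330],None,fx=S,fy=S,interpolation=cv2.INTER_CUBIC)
for p in pts:
    u=(proj(d,p)-[70,0])*S+1;cv2.drawMarker(J,tuple(int(v) for v in u),(255,0,255),1,14,1)
    print(np.round(p,4))
cv2.imwrite("pics/c6.png",J[:,:,::-1])
J=cv2.resize(I[200:300,220:340],None,fx=5,fy=5,interpolation=cv2.INTER_CUBIC)
for p in [(.4965-.0015,.0257,.1245),(.4965,.0257,.1245)]:
    u=(proj(d,p)-[220,200])*5+2;cv2.drawMarker(J,tuple(int(v) for v in u),(0,255,0),1,14,1)
cv2.imwrite("pics/c7.png",J[:,:,::-1])
E
```

```text
[0.5144 0.0338 0.026 ]
[0.5187 0.1727 0.026 ]
[0.6207 0.1695 0.026 ]
[0.4865 0.0066 0.032 ]
[0.4926 0.2005 0.032 ]
[0.6704 0.0009 0.032 ]
```

View pics/c6.png

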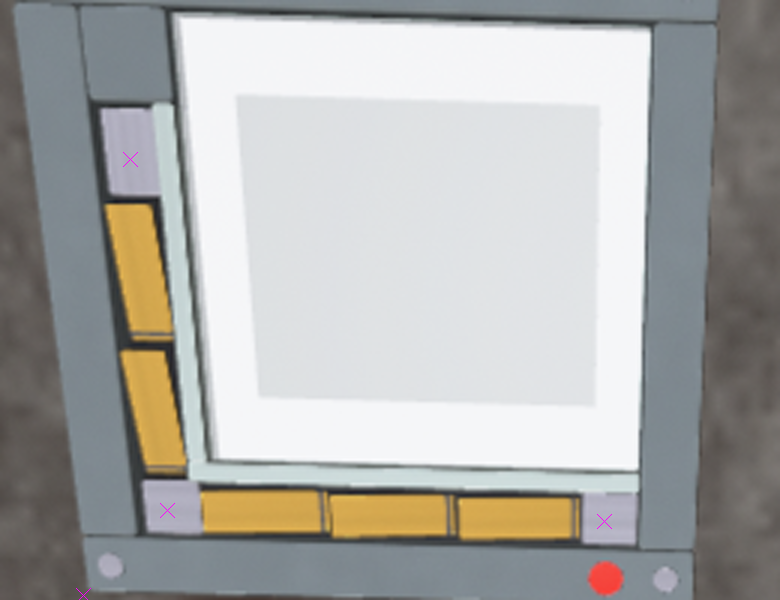

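View pics/c7.png

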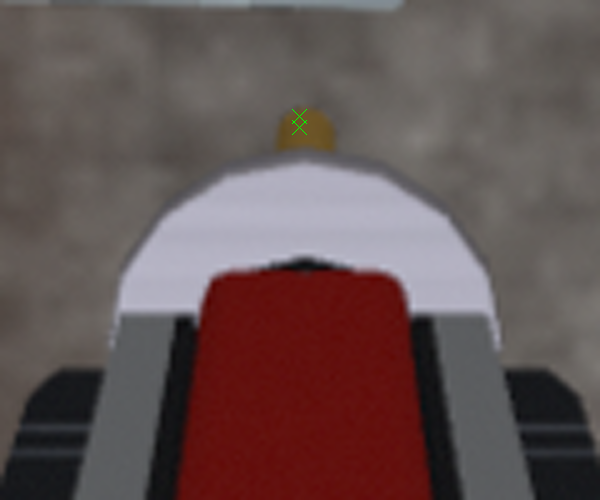

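Request:
{"api": "send_rows", "payload": {"targets": [[0.01,0.004,0,0,230],[0.009,0.004,-0.01,0,230],[0,0,-0.02,0,230],[0,0,-0.02,0,230],[0,0,-0.02,0,230],[0,0,-0.01,0,230],[0,0,-0.003,0,230],[0,0,0,0,230],[0,0,0,0,230]]}}

```text
clock: 7.65
tcp_pos: [0.5161, 0.0339, 0.128]
orientation: [0.0, -0.705, 0.709, -0.001]
wrist_force: [0.4, 0.6, -1.8]
finger_gap: 0.0191
```

```bash
python3 - <<'E'
from h import *
from workcell import monitor,eyes
d=wrist("w8")
I=d["img"]
for nm in ["top","scene"]:
    e=eyes.read_camera(nm);pickle.dump(e,open(nm+"80.pkl","wb"))
    u=proj(e,[.515,.033,.026]).astype(int);print(nm,u)
    J=e["img"][u[1]-45:u[1]+45,u[0]-50:u[0]+50];cv2.imwrite(f"pics/{nm}8.png",cv2.resize(J,None,fx=6,fy=6,interpolation=cv2.INTER_CUBIC)[:,:,::-1])
cv2.imwrite("pics/c8.png",cv2.resize(I[80:280,160:360],(600,600),interpolation=cv2.INTER_CUBIC)[:,:,::-1])
for i in range(3):
    s=monitor.get_state();print(s["tcp_pos"].round(4),s["wrist_force"].round(2)); eyes.read_camera("top")
E
```

```text
7.65 [0.5161 0.0339 0.128 ] [ 0.38  0.56 -1.83] 0.019072328766946766
top [281 233]
scene [290 228]
[0.516  0.0339 0.1282] [-0.03  0.33 -1.4 ]
[0.5158 0.0339 0.128 ] [-0.41 -0.06 -1.08]
[0.5157 0.0339 0.1279] [-1.11 -0.57 -2.97]
```

View pics/c8.png

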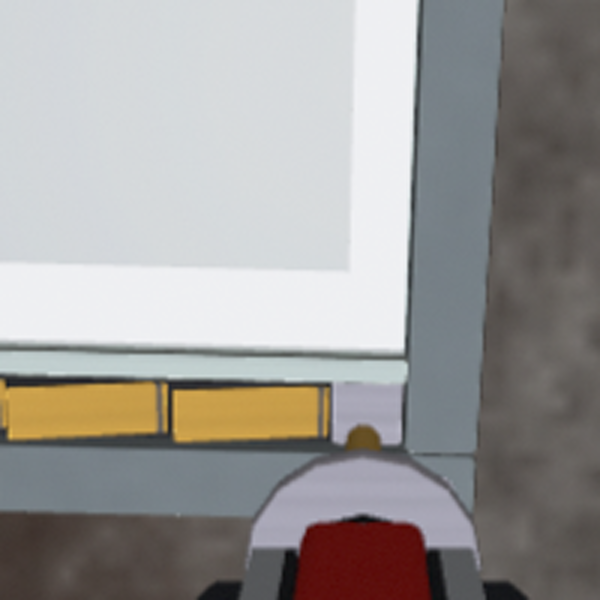

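View pics/scene8.png

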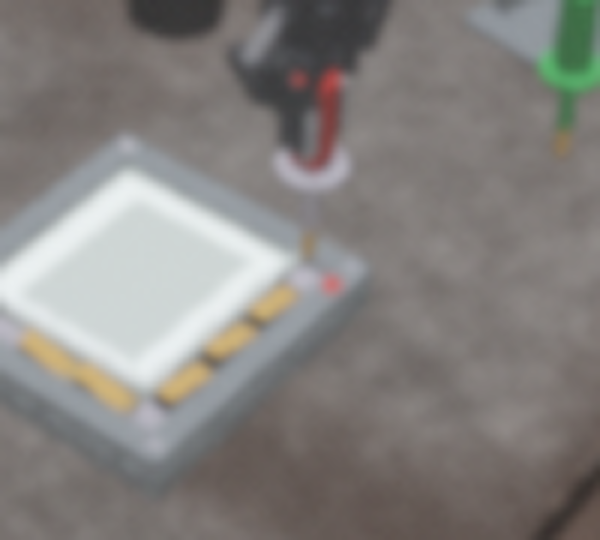

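```bash
python3 - <<'E'
from h import *
d=load("w8")
print(proj(d,[.516,.0339,.0425]),"nib seen about",160+363/3,80+440/3)
print(pix(d,160+367/3,80+413/3,.026), pix(d,160+403/3,80+445/3,.026),pix(d,160+333/3,80+383/3,.026))
print(pix(d,160+363/3,80+427/3,.0425))
t=load("top8");print(proj(t,[.516,.0339,.026]))
E
```

```text
[279.68300394 223.20071731] nib seen about 281.0 226.66666666666666
[0.51499993 0.03195045 0.026     ] [0.506564   0.02295392 0.026     ] [0.5227661 0.0402939 0.026    ]
[0.51663081 0.03297749 0.0425    ]
[281.1790786  232.98112334]
```

View pics/top8.png

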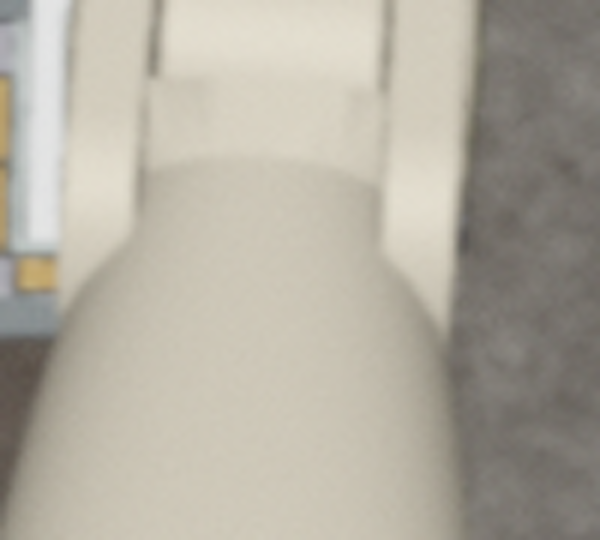

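Request:
{"api": "send_rows", "payload": {"targets": [[-0.001,-0.0007,-0.006,0,230],[0,0,-0.006,0,230],[0,0,-0.003,0,230],[0,0,-0.003,0,230],[0,0,-0.0025,0,230],[0,0,0,0,230],[0,0,0,0,230],[0,0,0,0,230]]}}

```text
clock: 8.75
tcp_pos: [0.514, 0.0332, 0.1068]
orientation: [-0.0, -0.705, 0.709, 0.0]
wrist_force: [-1.8, 1.3, -0.5]
finger_gap: 0.0192
```

```bash
python3 - <<'E'
from h import *
from workcell import monitor,eyes
d=wrist("w9")
I=d["img"]
cv2.imwrite("pics/c9.png",cv2.resize(I[80:280,160:360],(600,600),interpolation=cv2.INTER_CUBIC)[:,:,::-1])
for i in range(6):
    s=monitor.get_state();print(s["tcp_pos"].round(4),s["wrist_force"].round(2)); eyes.read_camera("top")
E
```

```text
8.75 [0.514  0.0332 0.1068] [-1.85  1.27 -0.45] 0.019196605937670926
[0.514  0.0332 0.1068] [-1.99  0.68  1.36]
[0.514  0.0333 0.1068] [-2.55  0.69  0.37]
[0.514  0.0333 0.1068] [-2.53  0.48  0.03]
[0.5141 0.0333 0.1068] [-1.92 -0.17  0.25]
[0.5141 0.0332 0.1068] [-2.28 -0.34  0.8 ]
[0.5141 0.0332 0.1067] [-2.49 -0.35  0.83]
```

View pics/c9.png

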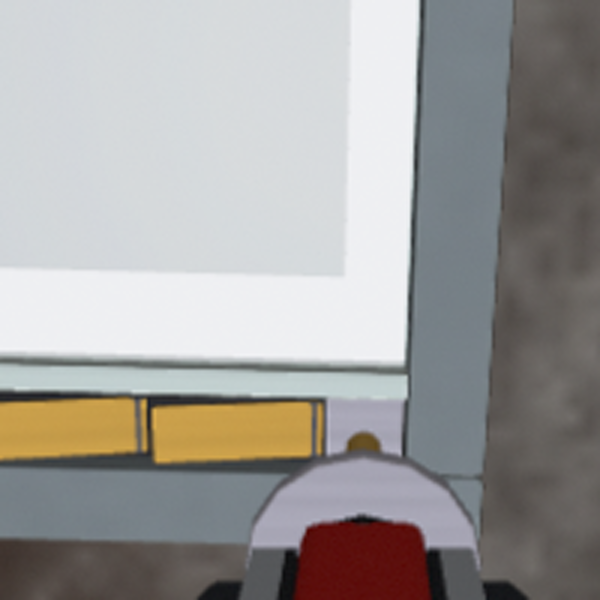

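```bash
python3 - <<'E'
from h import *
from workcell import monitor
d=load("w9")
g=lambda u,v,z:pix(d,160+u/3,80+v/3,z).round(4)
print(proj(d,[.5141,.0332,.026])*3-[480,240],proj(d,[.5141,.0332,.030])*3-[480,240])
print("pad inner edge",g(365,398,.026),"right edge",g(404,425,.026),"left",g(327,425,.026))
print("leaf1 hinge end mid",g(318,430,.026),"outer wall top edge",g(200,468,.032),g(20,467,.032))
s=monitor.get_state();print(s["ft_torque"],s["orientation"])
E
```

```text
[359.06888448 434.68690766] [359.04684725 440.27033422]
pad inner edge [0.5228 0.0318 0.026 ] right edge [0.5164 0.023  0.026 ] left [0.5165 0.0405 0.026 ]
leaf1 hinge end mid [0.5153 0.0426 0.026 ] outer wall top edge [0.5084 0.0689 0.032 ] [0.5089 0.1093 0.032 ]
[-0.00460198  0.50389377 -0.01382917] [-8.20696103e-05 -7.05270634e-01  7.08938167e-01  3.68674056e-05]
```

Request:
{"api": "send_rows", "payload": {"targets": [[0.0003,0.003,0,0,230],[0.0003,0.003,0,0,230],[0.0003,0.003,0,0,230],[0.0002,0.003,0,0,230]]}}

```text
clock: 9.5
tcp_pos: [0.516, 0.0449, 0.107]
orientation: [-0.0, -0.705, 0.709, -0.001]
wrist_force: [0.3, -4.2, 1.2]
finger_gap: 0.019
```

```bash
python3 - <<'E'
from h import *
from workcell import monitor
s=monitor.get_state();print(s["ft_torque"],s["wrist_force"],s["tcp_pos"])
E
```

```text
[-1.04660674e+00  5.31067427e-04 -4.25933616e-03] [ 0.29282451 -4.22278838  1.18165313] [0.51602933 0.04492821 0.10699148]
```

Request:
{"api": "send_rows", "payload": {"targets": [[0.0001,0.004,0,0,230],[0.0001,0.004,0,0,230],[0.0001,0.004,0,0,230],[0.0001,0.004,0,0,230],[0.0001,0.004,0,0,230]]}}

```text
clock: 10.0
tcp_pos: [0.5157, 0.0657, 0.1067]
orientation: [-0.0, -0.705, 0.709, 0.0]
wrist_force: [-0.4, -2.6, 0.8]
finger_gap: 0.0194
```

```bash
python3 - <<'E'
from h import *
d=wrist("w10")
I=d["img"]
cv2.imwrite("pics/c10.png",cv2.resize(I[80:280,160:360],(600,600),interpolation=cv2.INTER_CUBIC)[:,:,::-1])
E
```

```text
10.0 [0.5157 0.0657 0.1067] [-0.39 -2.65  0.78] 0.019410519117197246
```

View pics/c10.png

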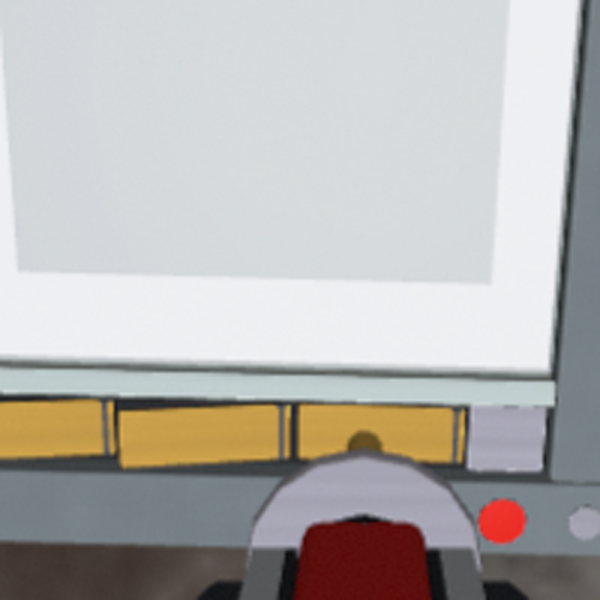

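Request:
{"api": "send_rows", "payload": {"targets": [[0.0003,0.004,0,0,230],[0.0003,0.004,0,0,230],[0.0003,0.004,0,0,230],[0.0003,0.004,0,0,230],[0.0002,0.004,0,0,230],[0.0001,0.004,0,0,230],[0.0001,0.004,0,0,230],[0.0001,0.004,0,0,230],[0.0001,0.004,0,0,230],[0.0001,0.004,0,0,230],[0.0001,0.004,0,0,230],[0.0001,0.004,0,0,230]]}}

```text
clock: 11.25
tcp_pos: [0.5181, 0.0956, 0.1067]
orientation: [-0.005, 0.715, -0.699, -0.005]
wrist_force: [-0.1, -2.1, 1.3]
finger_gap: 0.0191
```

```bash
python3 - <<'E'
from h import *
d=wrist("w11")
I=d["img"]
cv2.imwrite("pics/c11.png",cv2.resize(I[80:280,110:360],(750,600),interpolation=cv2.INTER_CUBIC)[:,:,::-1])
E
```

```text
11.25 [0.5181 0.0956 0.1067] [-0.12 -2.09  1.32] 0.019110544287085304
```

View pics/c11.png

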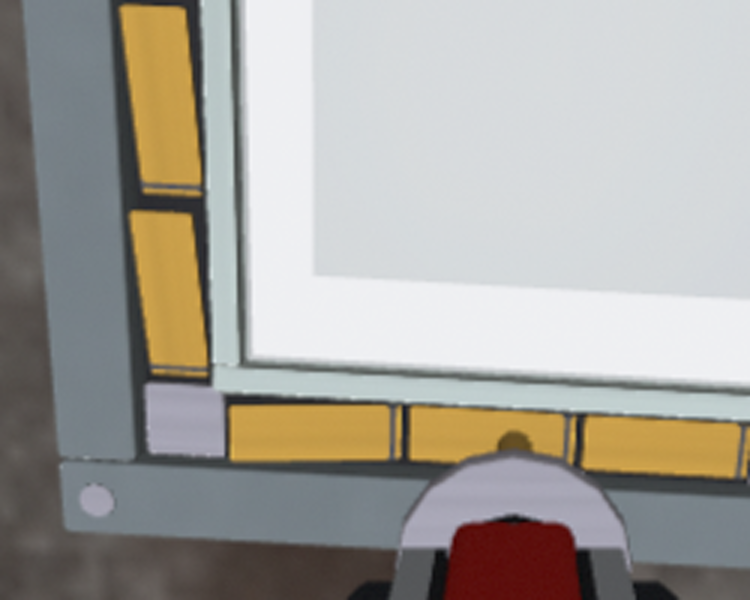

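```bash
python3 - <<'E'
from workcell import monitor
from scipy.spatial.transform import Rotation as R
s=monitor.get_state();print(s["joint_pos"],s["qvel"]);w=s["orientation"];print(R.from_quat([w[1],w[2],w[3],w[0]]).as_matrix().round(4), s["ft_torque"])
E
```

```text
[ 0.0217517   0.29190272 -0.30004975  0.97874855  0.01537536  3.14149596] [-0.00059682 -0.00161021 -0.00053561 -0.00232157  0.00698366 -0.00057422]
[[ 2.180e-02 -9.998e-01 -2.000e-04]
 [-9.996e-01 -2.180e-02  1.540e-02]
 [-1.540e-02 -1.000e-04 -9.999e-01]] [-0.15487817 -0.02047092  0.00519935]
```

Request:
{"api": "send_rows", "payload": {"targets": [[0,0.001,0,0.5,230],[0,0.001,0,0.5,230],[0,0.001,0,0.5,230]]}}

```text
clock: 11.6
tcp_pos: [0.5181, 0.0982, 0.1067]
orientation: [-0.005, 0.724, -0.69, -0.005]
wrist_force: [0.1, -1.8, 1.3]
finger_gap: 0.0194
```

```bash
python3 - <<'E'
from workcell import monitor
from scipy.spatial.transform import Rotation as R
s=monitor.get_state();print(s["joint_pos"].round(4));w=s["orientation"];print(R.from_quat([w[1],w[2],w[3],w[0]]).as_matrix().round(4), s["wrist_force"],s["tcp_pos"])
E
```

```text
[ 0.0269  0.293  -0.2984  0.9796  0.0142  3.1204]
[[ 4.810e-02 -9.988e-01 -6.000e-04]
 [-9.987e-01 -4.810e-02  1.410e-02]
 [-1.420e-02 -1.000e-04 -9.999e-01]] [ 0.06604431 -1.78116617  1.34425317] [0.51814196 0.09824893 0.10674982]
```

Request:
{"api": "send_rows", "payload": {"targets": [[0.0001,0.002,0,2,230],[0.0001,0.003,0,3,230],[0.0001,0.003,0,3,230],[0.0001,0.003,0,3,230],[0.0001,0.003,0,3,230],[0.0001,0.003,0,3,230],[0.0001,0.003,0,3,230],[0.0001,0.003,0,3,230],[0.0001,0.003,0,2,230]]}}

```text
clock: 12.5
tcp_pos: [0.5189, 0.1237, 0.1066]
orientation: [-0.003, 0.856, -0.516, -0.006]
wrist_force: [0.4, -3.2, 0.8]
finger_gap: 0.019
```

```bash
python3 - <<'E'
from h import *
d=wrist("w12")
I=d["img"]
cv2.imwrite("pics/c12.png",cv2.resize(I[80:280,110:360],(750,600),interpolation=cv2.INTER_CUBIC)[:,:,::-1])
from workcell import monitor
from scipy.spatial.transform import Rotation as R
s=monitor.get_state();print(s["joint_pos"].round(4));w=s["orientation"];print(R.from_quat([w[1],w[2],w[3],w[0]]).as_matrix().round(4), s["wrist_force"],s["tcp_pos"])
E
```

```text
12.5 [0.5189 0.1237 0.1066] [ 0.36 -3.16  0.78] 0.018991212866811234
[ 0.0776  0.3087 -0.2766  0.9916  0.0129  2.7324]
[[ 4.677e-01 -8.839e-01 -7.000e-03]
 [-8.838e-01 -4.678e-01  1.240e-02]
 [-1.430e-02  4.000e-04 -9.999e-01]] [ 0.19684838 -0.60527747  1.09040284] [0.51883537 0.12448024 0.10663778]
```

View pics/c12.png

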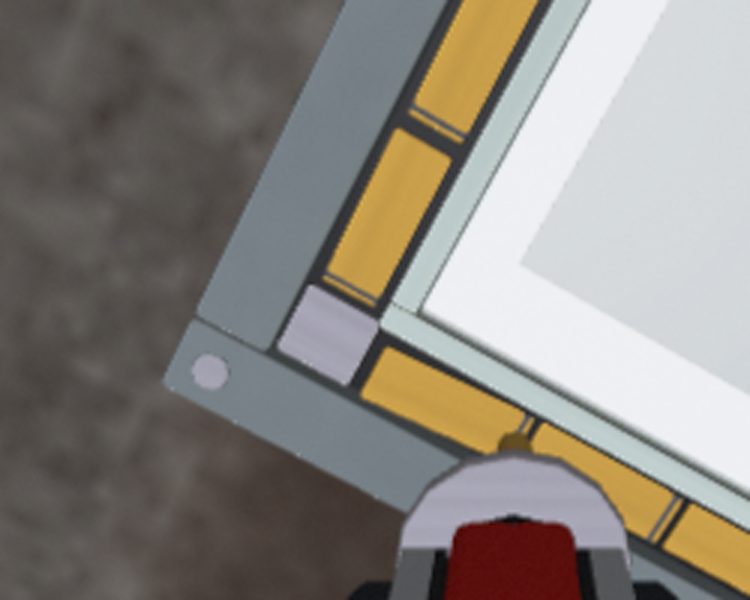

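```bash
python3 - <<'E'
from h import *
d=load("w12")
g=lambda u,v,z:pix(d,110+u/3,80+v/3,z).round(4)
print("corner pad",g(328,335,.026),"nib",g(515,441,.026),"leaf4 hinge",g(350,290,.026), proj(d,[.5183,.1255,.026])*3-[330,240])
E
```

```text
corner pad [0.52   0.1712 0.026 ] nib [0.5175 0.1229 0.026 ] leaf4 hinge [0.5314 0.1711 0.026 ] [506.5283834  433.11607642]
```

Request:
{"api": "send_rows", "payload": {"targets": [[0.0001,0.004,0,0,230],[0.0001,0.004,0,0,230],[0.0001,0.004,0,0,230],[0.0001,0.004,0,0,230],[0.0001,0.004,0,0,230],[0.0001,0.004,0,0,230],[0.0001,0.004,0,0,230],[0.0001,0.004,0,0,230],[0.0001,0.004,0,0,230],[0.0001,0.003,0,0,230]]}}

```text
clock: 13.55
tcp_pos: [0.5198, 0.1625, 0.1066]
orientation: [-0.002, 0.856, -0.517, -0.006]
wrist_force: [0.4, -8.0, 0.1]
finger_gap: 0.0193
```

```bash
python3 - <<'E'
from h import *
d=wrist("w13")
I=d["img"]
cv2.imwrite("pics/c13.png",cv2.resize(I[80:280,160:410],(750,600),interpolation=cv2.INTER_CUBIC)[:,:,::-1])
from workcell import monitor
s=monitor.get_state();print(s["joint_pos"].round(4),s["wrist_force"],s["tcp_pos"])
E
```

```text
13.55 [0.5198 0.1625 0.1066] [ 0.45 -8.04  0.14] 0.019338600578184862
[ 0.15    0.3282 -0.2487  0.999   0.0124  2.8079] [-0.50510466 -0.20036895 -0.29383077] [0.51986088 0.16325048 0.10658326]
```

View pics/c13.png

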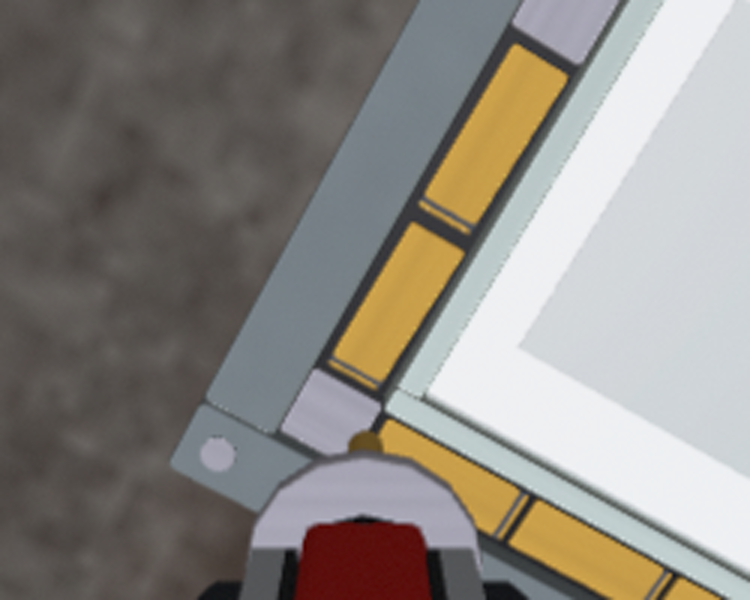

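Request:
{"api": "send_rows", "payload": {"targets": [[0.0002,0.004,0,0,230],[0.001,0.003,0,0,230],[0.003,0.0005,0,0,230],[0.004,-0.0001,0,0,230],[0.004,-0.0001,0,0,230],[0.004,-0.0001,0,0,230],[0.004,-0.0001,0,0,230],[0.004,-0.0001,0,0,230]]}}

```text
clock: 14.4
tcp_pos: [0.5437, 0.1702, 0.1063]
orientation: [-0.003, 0.856, -0.517, -0.007]
wrist_force: [-2.8, -0.2, 0.8]
finger_gap: 0.0192
```

```bash
python3 - <<'E'
from h import *
d=wrist("w14")
I=d["img"]
cv2.imwrite("pics/c14.png",cv2.resize(I[80:280,160:410],(750,600),interpolation=cv2.INTER_CUBIC)[:,:,::-1])
from workcell import monitor
s=monitor.get_state();print(s["joint_pos"].round(4),s["wrist_force"],s["tcp_pos"])
g=lambda u,v,z:pix(d,160+u/3,80+v/3,z).round(4)
E
```

```text
14.4 [0.5437 0.1702 0.1063] [-2.79 -0.21  0.85] 0.01920044803029823
[ 0.1548  0.374  -0.1812  1.0195  0.0135  2.8129] [ 0.27450636 -0.29397348  1.17975966] [0.54529805 0.17017451 0.10661246]
```

View pics/c14.png

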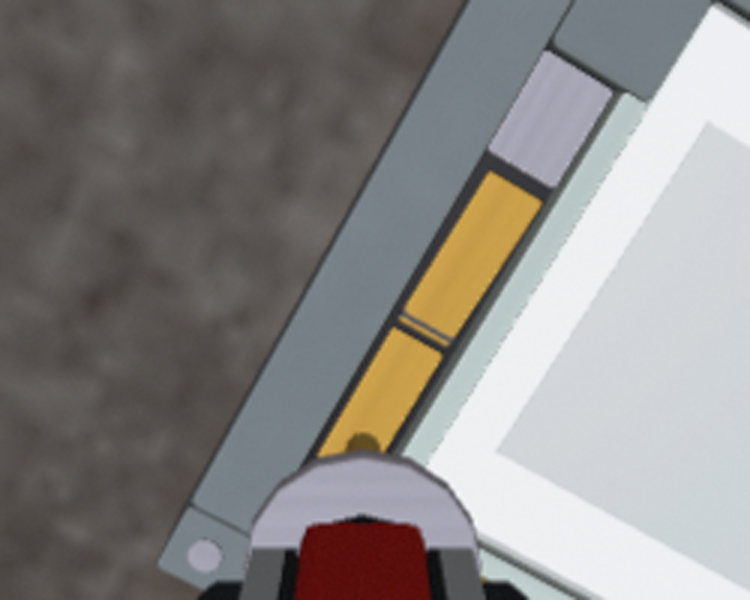

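Request:
{"api": "send_rows", "payload": {"targets": [[0.004,-0.0001,0,0,230],[0.004,-0.0001,0,0,230],[0.004,-0.0001,0,0,230],[0.004,-0.0001,0,0,230],[0.004,-0.0001,0,0,230],[0.004,-0.0001,0,0,230],[0.004,-0.0001,0,0,230],[0.004,-0.0002,0,0,230],[0.004,-0.0001,0,0,230],[0.004,-0.0001,0,0,230]]}}

```text
clock: 15.45
tcp_pos: [0.5846, 0.1691, 0.1067]
orientation: [-0.004, 0.856, -0.517, -0.006]
wrist_force: [-3.1, 0.1, -0.2]
finger_gap: 0.0191
```

```bash
python3 - <<'E'
from h import *
d=wrist("w15")
I=d["img"]
cv2.imwrite("pics/c15.png",cv2.resize(I[80:280,160:410],(750,600),interpolation=cv2.INTER_CUBIC)[:,:,::-1])
from workcell import monitor
s=monitor.get_state();print(s["joint_pos"].round(4),s["wrist_force"],s["tcp_pos"])
E
```

```text
15.45 [0.5846 0.1691 0.1067] [-3.08  0.09 -0.24] 0.019119472327891025
[ 0.1428  0.442  -0.0756  1.0559  0.013   2.8009] [1.24552821 1.51026862 0.55248947] [0.58592266 0.16899037 0.10688862]
```

View pics/c15.png

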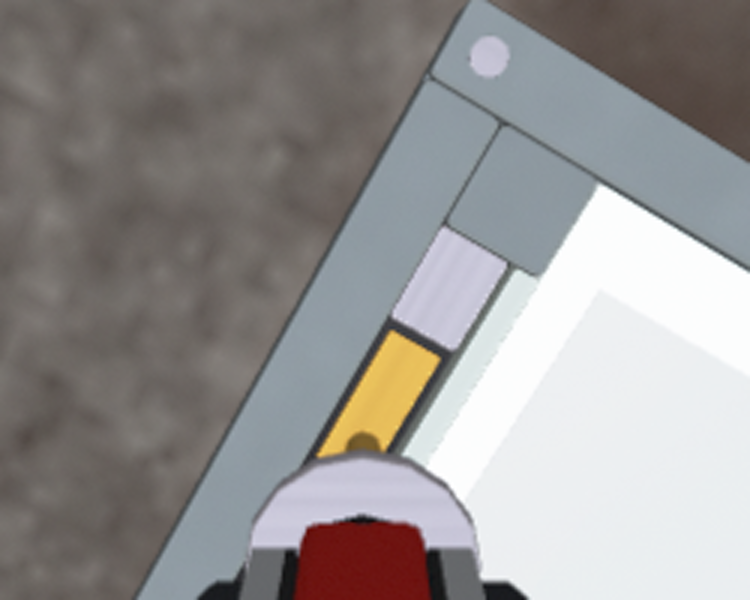

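Request:
{"api": "send_rows", "payload": {"targets": [[0.004,-0.0001,0,0,230],[0.004,-0.0001,0,0,230],[0.004,-0.0001,0,0,230],[0.004,-0.0001,0,0,230],[0.004,-0.0001,0,0,230],[0.004,-0.0001,0,0,230],[0.004,-0.0001,0,0,230],[0.004,-0.0002,0,0,230],[0.004,-0.0001,0,0,230],[0,0,0,0,230]]}}

```text
clock: 16.5
tcp_pos: [0.6221, 0.168, 0.1071]
orientation: [-0.004, 0.856, -0.517, -0.005]
wrist_force: [1.2, 0.6, 1.0]
finger_gap: 0.0192
```

```bash
python3 - <<'E'
from h import *
d=wrist("w16")
I=d["img"]
cv2.imwrite("pics/c16.png",cv2.resize(I[80:280,160:410],(750,600),interpolation=cv2.INTER_CUBIC)[:,:,::-1])
from workcell import monitor
s=monitor.get_state();print(s["joint_pos"].round(4),s["wrist_force"],s["tcp_pos"])
E
```

```text
16.5 [0.6221 0.168  0.1071] [1.22 0.55 1.  ] 0.019196037626627263
[0.1333 0.5042 0.0256 1.0937 0.0128 2.7914] [ 1.29617085 -0.23309926  1.16528344] [0.62207645 0.16798351 0.1072631 ]
```

View pics/c16.png

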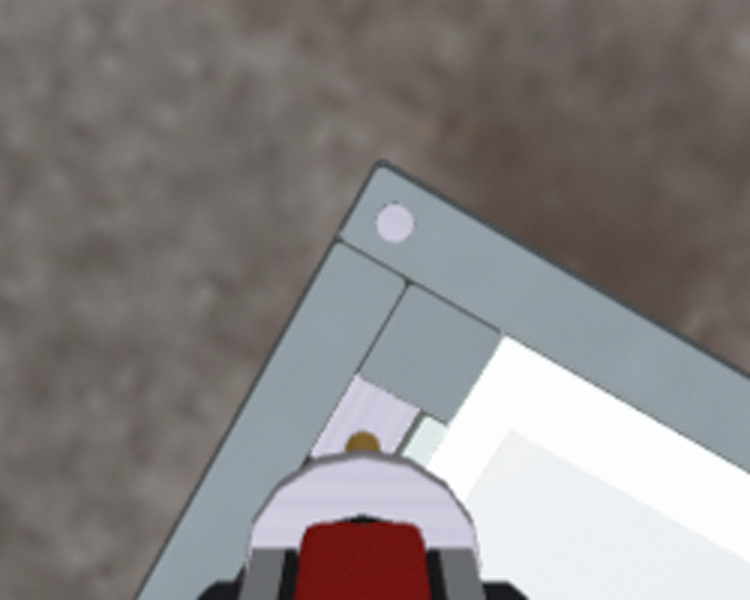

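Request:
{"api": "send_rows", "payload": {"targets": [[0.003,-0.0001,0,0,230],[0,0,0,0,230],[0,0,0.005,0,230],[0,0,0.02,0,230],[0,0,0.03,0,230],[0,0,0.03,0,230],[-0.01,0,0.02,0,230],[-0.03,-0.02,0.01,0,230],[-0.03,-0.03,0,0,230],[-0.02,-0.04,0,0,230],[0,0,0,0,230],[0,0,0,0,230]]}}

```text
clock: 17.75
tcp_pos: [0.5329, 0.0772, 0.2223]
orientation: [-0.004, 0.855, -0.518, -0.006]
wrist_force: [-0.4, -0.3, -2.2]
finger_gap: 0.0196
```

```bash
python3 - <<'E'
from h import *
from workcell import eyes
d=wrist("w17")
e=eyes.read_camera("scene");pickle.dump(e,open("s170.pkl","wb"))
cv2.imwrite("pics/s17.png",cv2.resize(e["img"][195:275,220:310],(675,600),interpolation=cv2.INTER_CUBIC)[:,:,::-1])
E
```

```text
17.75 [0.5329 0.0772 0.2223] [-0.45 -0.27 -2.21] 0.019612607541289778
```

View pics/w17.png

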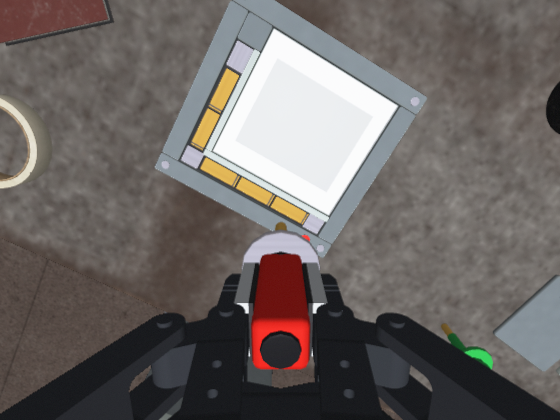

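View pics/s17.png

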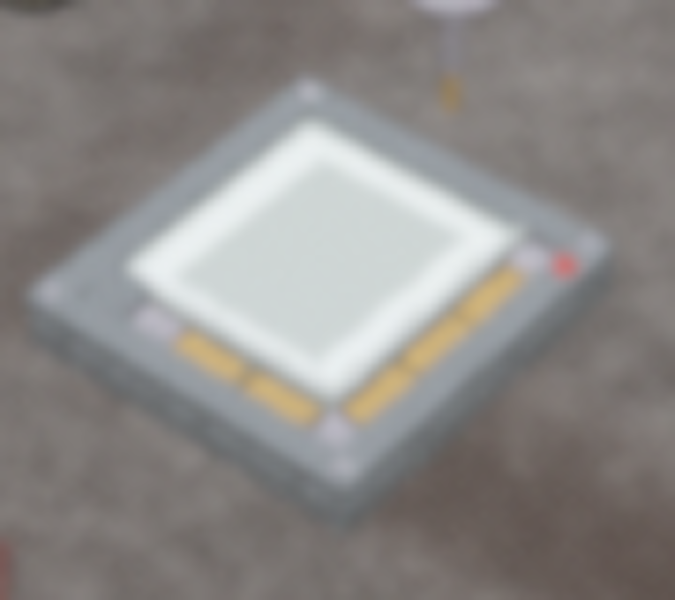

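```bash
python3 - <<'E'
from h import *
from workcell import monitor
d=load("w17");P=cloud(d);C=d["img"].astype(int)
y=(C[...,0]>170)&(C[...,2]<110)&(C[...,1]>110)
c,s=np.cos(np.radians(-1.8)),np.sin(np.radians(-1.8))
q=P-[.5828,.0995,0];X=(c*q[...,0]+s*q[...,1])*1000;Y=(-s*q[...,0]+c*q[...,1])*1000;Z=P[...,2]*1000
for i,(hx,hy,ax) in enumerate([(-65,-60,1),(-65,-20,1),(-65,20,1),(-54,70,0),(-14,70,0)]):
    A,B=(X,Y) if ax==0 else (Y,X); a0,b0=(hx,hy) if ax==0 else (hy,hx)
    for k in [(2,10),(14,24),(28,37)]:
        m=y&(A>a0+k[0])&(A<a0+k[1])&(abs(B-b0)<5);print(i+1,k,m.sum(),np.median(Z[m]).round(1),end="; ")
    print()
for n,(px,py) in dict(s=(-65,-69),c=(-65,70),e=(37,70)).items():
    m=(abs(X-px)<4)&(abs(Y-py)<4);print(n,m.sum(),np.median(Z[m]).round(1))
print(monitor.get_state()["joint_pos"].round(3))
E
```

```text
1 (2, 10) 65 25.9; 1 (14, 24) 89 25.9; 1 (28, 37) 83 25.7; 
2 (2, 10) 68 25.7; 2 (14, 24) 94 25.9; 2 (28, 37) 89 25.9; 
3 (2, 10) 70 25.9; 3 (14, 24) 101 25.9; 3 (28, 37) 93 25.8; 
4 (2, 10) 83 25.9; 4 (14, 24) 109 25.7; 4 (28, 37) 103 25.8; 
5 (2, 10) 87 25.8; 5 (14, 24) 124 25.8; 5 (28, 37) 115 25.9; 
s 57 25.9
c 67 26.0
e 88 25.8
[-0.011  0.251 -0.061  1.265  0.013  2.647]
```

Request:
{"api": "send_rows", "payload": {"targets": [[0,-0.02,0,-2,230],[0,-0.035,0,-3,230],[-0.001,-0.04,0,-3,230],[-0.001,-0.04,0,-3,230],[-0.001,-0.04,0,-3,230],[-0.001,-0.04,0,-3,230],[-0.001,-0.04,0,-3,230],[-0.001,-0.04,0,-3,230],[-0.001,-0.035,0,-3,230],[0,-0.02,0,-2,230],[0,-0.01,0,0,230],[0,0,0,0,230]]}}

```text
clock: 19.05
tcp_pos: [0.5266, -0.2823, 0.2212]
orientation: [0.005, -0.705, 0.709, 0.005]
wrist_force: [0.2, 0.7, -1.8]
finger_gap: 0.0192
```

Request:
{"api": "send_rows", "payload": {"targets": [[0,0,0,0,230],[0,0,0,0,230]]}}

```text
clock: 19.25
tcp_pos: [0.5265, -0.2804, 0.2218]
orientation: [0.005, -0.706, 0.708, 0.005]
wrist_force: [-0.1, -0.1, -1.7]
finger_gap: 0.0194
```

```bash
python3 - <<'E'
from h import *
d=wrist("w18")
from workcell import monitor
from scipy.spatial.transform import Rotation as R
s=monitor.get_state();w=s["orientation"];print(R.from_quat([w[1],w[2],w[3],w[0]]).as_matrix().round(4), s["wrist_force"],s["tcp_pos"])
P=cloud(d)
box=(abs(P[...,0]-.53)<.07)&(abs(P[...,1]+.285)<.07)&(P[...,2]>.073)&(P[...,2]<.09)
print(cv2.minAreaRect((P[box][:,:2]*1000).astype(np.float32)))
cv2.imwrite("pics/c18.png",cv2.resize(d["img"][100:280,180:400],None,fx=3.3,fy=3.3,interpolation=cv2.INTER_CUBIC)[:,:,::-1])
E
```

```text
19.25 [ 0.5265 -0.2804  0.2218] [-0.07 -0.08 -1.66] 0.01942698190602182
[[-0.0028 -1.      0.    ]
 [-0.9999  0.0028  0.0145]
 [-0.0145  0.     -0.9999]] [-0.16184696 -1.13742363 -1.98041536] [ 0.52642972 -0.28048281  0.22193823]
((536.4561157226562, -285.8980712890625), (62.06364059448242, 75.032958984375), 80.51805877685547)
```

View pics/c18.png

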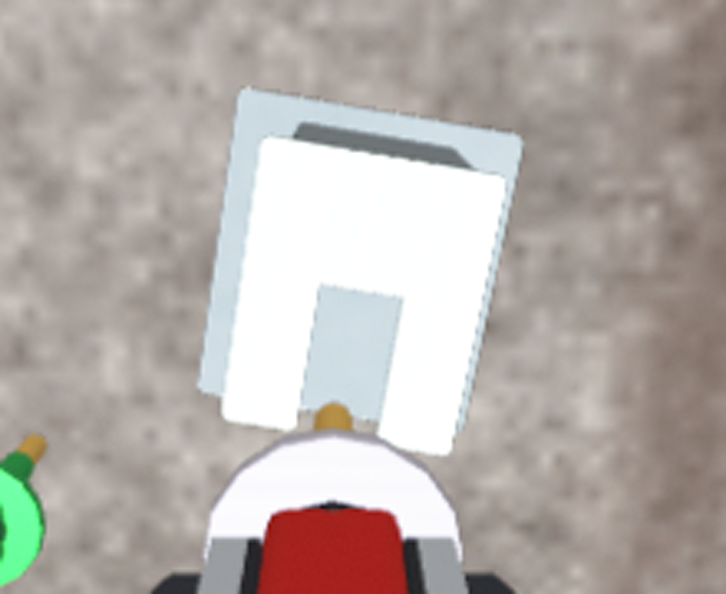

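Request:
{"api": "send_rows", "payload": {"targets": [[0,-0.004,0,0,230],[0,0,-0.015,0,230],[0,0,-0.02,0,230],[0,0,-0.02,0,230],[0,0,-0.02,0,230],[0,0,-0.02,0,230],[0,0,-0.015,0,230],[0,0,-0.006,0,230],[0,0,0,0,230],[0,0,0,0,230]]}}

```text
clock: 20.3
tcp_pos: [0.5266, -0.2862, 0.1065]
orientation: [0.005, -0.705, 0.709, 0.004]
wrist_force: [-0.5, 0.2, -1.0]
finger_gap: 0.0193
```

```bash
python3 - <<'E'
from h import *
d=wrist("w19")
cv2.imwrite("pics/c19.png",cv2.resize(d["img"][100:320,160:400],None,fx=2.7,fy=2.7,interpolation=cv2.INTER_CUBIC)[:,:,::-1])
E
```

```text
20.3 [ 0.5266 -0.2862  0.1065] [-0.5   0.25 -0.95] 0.019261725893662714
```

View pics/c19.png

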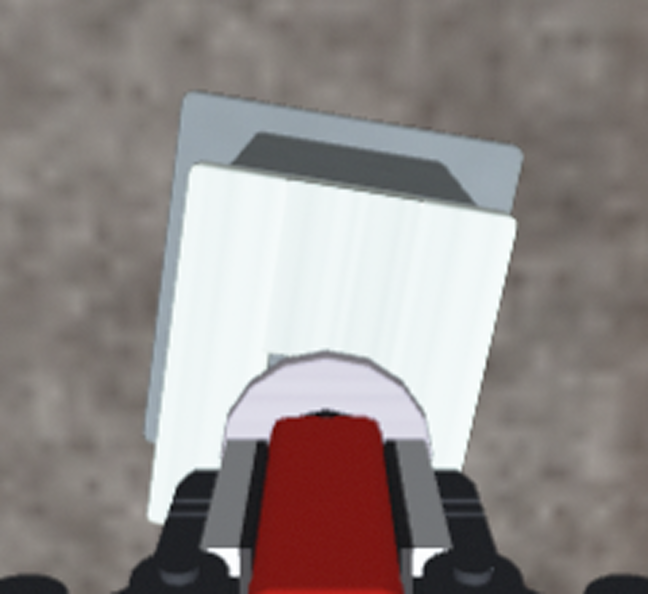

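Request:
{"api": "send_rows", "payload": {"targets": [[0,0.001,-0.002,0,230],[0,0,-0.002,0,230],[0,0,-0.0015,0,230],[0,0,0,0,230],[0,0,0,0,230],[0,0,0,0,230]]}}

```text
clock: 20.95
tcp_pos: [0.5264, -0.285, 0.1006]
orientation: [0.005, -0.705, 0.709, 0.005]
wrist_force: [-0.8, 0.8, 2.2]
finger_gap: 0.0194
```

Request:
{"api": "send_rows", "payload": {"targets": [[0,0,0,0,200],[0,0,0,0,180],[0,0,0,0,150],[0,0,0,0,100],[0,0,0,0,50],[0,0,0,0,0],[0,0,0,0,0],[0,0,0,0,0]]}}

```text
clock: 21.75
tcp_pos: [0.5262, -0.285, 0.1002]
orientation: [0.005, -0.705, 0.709, 0.005]
wrist_force: [-0.8, -0.1, -0.3]
finger_gap: 0.0853
```

```bash
python3 - <<'E'
from h import *
d=wrist("w20")
E
```

```text
21.75 [ 0.5262 -0.285   0.1002] [-0.76 -0.06 -0.31] 0.08528055699387578
```

View pics/w20.png

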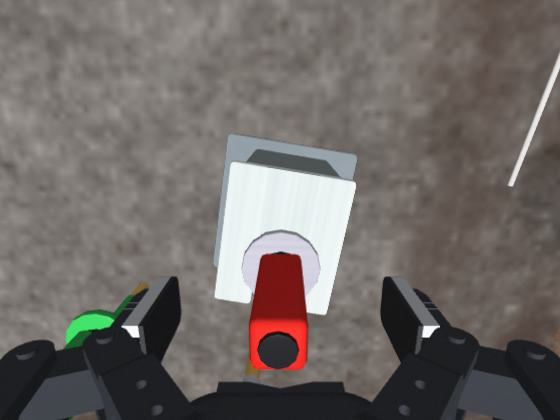

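Request:
{"api": "send_rows", "payload": {"targets": [[0,0,0.01,0,0],[0,0,0.03,0,0],[0,0,0.04,0,0],[0,0,0.04,0,0],[0,0,0.04,0,0],[-0.03,-0.02,0.03,0,0],[-0.03,-0.02,0.01,0,0],[0,0,0,0,0],[0,0,0,0,0]]}}

```text
clock: 22.7
tcp_pos: [0.4659, -0.3255, 0.3013]
orientation: [0.005, -0.705, 0.709, 0.004]
wrist_force: [-0.2, 0.5, -0.7]
finger_gap: 0.0852
```

```bash
python3 - <<'E'
from h import *
from workcell import eyes
d=wrist("w21");P=cloud(d)
box=(abs(P[...,0]-.53)<.07)&(abs(P[...,1]+.285)<.07)
for lo,hi in [(.083,.092),(.138,.155),(.073,.083)]:
    q=P[box&(P[...,2]>lo)&(P[...,2]<hi)];print(len(q),np.median(q,0).round(4),cv2.minAreaRect((q[:,:2]*1000).astype(np.float32)))
e=eyes.read_camera("scene");J=cv2.resize(e["img"][130:230,300:400],(500,500),interpolation=cv2.INTER_CUBIC)
cv2.imwrite("pics/c21.png",J[:,:,::-1])
for n in ["burnisher","rest_seat"]:
  for c in ["wrist","scene"]:
    print(n,c,[("%.2f"%r["conf"],[round(float(v),4) for v in r["xyz"]]) for r in eyes.tip_of(n,c)])
E
```

```text
22.7 [ 0.4659 -0.3255  0.3013] [-0.16  0.45 -0.66] 0.0852431225868741
580 [ 0.532  -0.2932  0.0858] ((525.7319946289062, -288.2781982421875), (39.127471923828125, 33.995018005371094), 13.68149185180664)
573 [ 0.5254 -0.2864  0.146 ] ((524.98974609375, -285.32183837890625), (20.430387496948242, 20.02297592163086), 89.57176971435547)
3199 [ 0.5493 -0.2895  0.0797] ((536.4563598632812, -285.96160888671875), (61.95968246459961, 75.0702896118164), 80.39178466796875)
burnisher wrist [('0.92', [0.4687, -0.1716, 0.0711]), ('0.68', [0.4063, -0.2608, 0.0894]), ('0.57', [0.5261, -0.2868, 0.0811])]
burnisher scene [('0.61', [0.4049, -0.2595, 0.0913]), ('0.60', [0.5247, -0.2866, 0.081]), ('0.46', [0.4679, -0.1734, 0.0631])]
rest_seat wrist []
rest_seat scene [('0.75', [0.5316, -0.2828, 0.0822])]
```

View pics/w21.png

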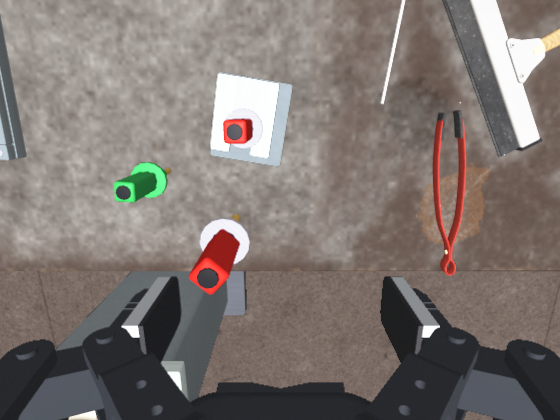

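View pics/c21.png

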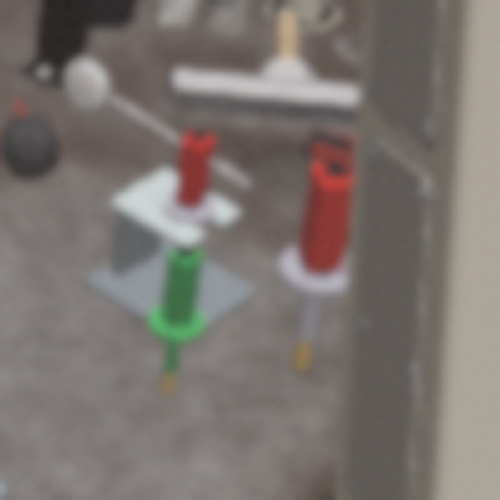

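```bash
python3 - <<'E'
from workcell import ticket
print(ticket.hand_in())
E
```

```text
the job is handed in; nothing more can be done
None
```

I folded all five brass leaves flat with the red-handled burnisher in one pressed stroke, then hung it back in its rest. I handed the job in at about 23 s; the hand-in reported no verdict.

**Choice of tool:** I took the smaller red burnisher hanging in the fork rest. I left the green one and the larger red one alone.

**Last checks:**
- **Leaves:** the wrist camera's depth put every leaf at 25.7–25.9 mm from hinge to free end, level with the pads at 25.8–26.0 mm. I took this once the nib had been lifted clear.
- **Burnisher:** its handle top is at (0.525, -0.285, 0.146), within a millimetre of where it started. The collar's top is at 86 mm, so it is sitting on the fork plate and upright.
- **Robot:** the gripper is open and clear of everything.

**What did not go cleanly:**
- **Joint limit:** on leaf 2 the last joint reached its range limit, and the tool stopped there for about a second, still pressed on the leaf. I turned the gripper about 27° while moving on, and the nib stayed in contact. This left the gripper about 0.8° off vertical for the rest of the job.
- **Force spike:** the side force briefly reached 8 N where the nib crossed from leaf 3 onto the corner pad.
- **Noisy force reading:** wrist force varied by about 1 N, so I set the nib pressure (about 4 to 5 mm in) mainly from height.
- **Rest position:** the network's estimate of the rest seat was about 7 mm from where the burnisher hangs. I went by the burnisher's own starting position instead.

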